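# Set a mite-count board in the guillotine trimmer for a 30 mm trim

## Robot

A 6-joint arm with a two-finger parallel gripper is mounted at the origin on the work surface. World frame = base frame: x ahead of the robot, y to its left, z up, the work surface at z = 0. Lengths are in m, angles in rad, forces in N, time in s.
With the tool pointing down it reaches from about 0.35 to 0.975 m from the base axis. Payload 4.9 kg.
Tool frame: the origin (TCP) lies midway between the tips of the shut fingers; the grasp point (between the pads) lies 19 mm behind it; x points along the fingers, y is the direction in which the jaws open and shut, and the axes are right-handed (so a half turn about x gives the same grasp; the last joint's range is limited). The gripper opens to 85 mm and grips with 20 to 120 N. Pads are 22 mm wide; open, the fingers measure 114 mm over their backs; the gripper's body (76 mm by 85 mm) begins 54 mm behind the grasp point. The pads swing forward as they close: fully open they stand 13 mm farther back than shut.
Start: joints at [1.183, 0.053, 1.613, -0, 1.476, -0.119], TCP at [0.166, 0.603, 0.231] pointing down, gripper open.
Joint ranges: [-3.01, 3.01], [-1.01, 2.22], [0.06, 2.58], [-1.02, 4.17], [0.09, 2.62], [-3.14, 3.14]. Speed limits (rad/s): [2.57, 2.57, 3.14, 3.14, 3.14, 3.14].

## Interface

Orientations are given as a unit quaternion [w, x, y, z].
In Python, from plant import manip gives the robot as it stands.
- The arm moves only by the tool send_rows, never from a script. Its argument "motion" is a list that holds one entry, the list of rows, each a list of 6 numbers: the shift along the world's x, y, z in cm, then the turn, a rotation vector about the world's x, y, z in rad. A call has 1 to 12 rows; each row shifts and turns the commanded pose from where the row before left it; what a row does not reach is not made up. A row lasts 1/12 s, in which the tool goes at most 41.7 mm and 7.16 degrees, less where a joint would pass 70% of its speed; a pose out of reach is approached as far as the arm can. A call with a gripper value outside its range is refused whole. "fingers" is the closure, from 0 (fully open) to 1 (shut), set as the call begins (left out, the last holds). The fingers move at their own pace and stop on an object; the grip force is fixed at half the most. Time passes only in rows, so rows that do not move let the fingers close. It gives the time, the measured TCP pose, the force and the opening at its end, in the units of the state.
- manip.state(): the state, without advancing time (a new reading comes with each control period).
- manip.grab_frame(name): name is "scene" or "side" or "wrist"; returns the picture (400x640x3 uint8, red, green, blue); there is no depth.
- manip.calibration(name): a dict with "mtx" (3x3 intrinsics, pixels), "cam_to_world" (4x4, takes a point from camera to world coordinates); the wrist camera has in their place "hand_eye" (4x4, takes a point from camera to tool coordinates, whose origin is the TCP and whose axes are the tool frame's). Camera axes: x right, y up, looking along -z (the intrinsics and any distortion apply to the point x, -y, -z); pixel columns grow to the right and rows downward; lengths in m; the calibration is good to about 2 mm. A picture is of the moment at which its call begins: read the wrist's pose just before it. calibration takes no time and is no camera call.
- manip.job_done(): hands the job in, once; it reports no verdict.
Trained networks look in the newest picture that a camera, given by its name, has taken for a name from the list of things; names that differ only in an ending like _2 or _b are one class to them, and where a whole thing is asked for, a point or a joint stands for the part that bears it (a point fixed in the world has none). Each returns a list of dicts, best first, with "confidence" (0 to 1); they miss things now and then, are a little off and sometimes report something else, mostly with a low value. They report only what shows in the picture. A call takes as long as a camera call.
- manip.boxes_of(query, camera): "centre" ([x, y, z] in m, in the coordinates of the camera as it stood for that picture, good to about 4 mm: the middle of the surface that is visible of it).
- manip.trace(query, camera): "region" (400x640 bool, what is visible of it).
- manip.landmark_of(query, camera): "centre" ([x, y, z] in m, in the coordinates of the camera as it stood for that picture, good to about 4 mm: a listed point, or the origin of a listed thing).
The state is a dict: "time": time; "joint_pos": joint angles; "joint_vel": joint speeds; "joint_efforts": joint torques, N m; "tool_pos": TCP position; "tool_rot": TCP orientation; "contact_force": force on the tool from outside, world axes, zero at the start; "ft_torque": the same for the moment, N m; "gripper_width": opening from 0.0 (shut) to 1.0 (fully open).
Only numpy, scipy, OpenCV 4.12 (cv2) and the standard library are available. Lean on these libraries where they do the work, as an engineer would, in place of code of your own. Each camera call takes 0.05 s, during which the arm holds its last target.

## Task

Get the white mite-count board ready to be trimmed on the guillotine: with the fingertips, slide it flat over the trimmer bed until its far long edge lies snug along the fence and 30 mm of it (the blank strip outside its printed border, on the right) sticks out past the cutting edge on the right. Only push it, never lift it or tip it up; leave the raised blade arm and everything else on the counter where they are, and finish with the robot's fingers off everything.

Things in the scene. Friction and masses are not known exactly. Their poses are not given: they have to be found in the camera images.
- trimmer: Grey guillotine trimmer, fixed. Origin: under the middle of its bed, at counter height; x to its far end, y to its left, z up. Bed 360 mm (x) by 300 mm (y), flat top 34 mm above the origin. Fence (aluminium ruler, 12 mm high) across the far end, near face at x = +155 mm. The cutting edge is the bed's right side, y = -150 mm, along x; beyond it only the counter, 34 mm below.
- fence (a point): Point on the near face of the trimmer's fence, at bed height, at x = +155 mm, y = -60 mm of the trimmer; axes as the trimmer's.
- cut_edge (a point): Point on the cutting edge (right-hand upper edge of the bed), at x = +80 mm, y = -150 mm of the trimmer; axes as the trimmer's.
- board: Mite-count board: loose stiff white plastic sheet, 130 (x) by 180 (y) by 5 mm, about 30 g, flat on the bed, all of it on the bed at the start, turned up to 0.2 rad from the trimmer's axes. Origin: centre of its underside. +x side faces the fence, -y end the cutting edge. Black printed border, 30 mm in from the -y end, 10 mm in from the other sides. Slides easily, pushed by its edges.
- board_right (a point): Middle of the board's right-hand (-y) end, at its top face: 90 mm from the board's origin.
- board_far_left (a point): Far left corner of the board (its +x, +y corner), at its top face.
- board_far_right (a point): Far right corner of the board (its +x, -y corner), at its top face.
- blade_arm: The trimmer's blade arm, raised nearly upright (leaning at most 0.15 rad towards the robot), held by hinge friction; 415 mm long with its handle, about 40 mm wide, just outside the cutting edge. Origin: its hinge at the trimmer's far right corner, x = +190 mm, y = -155 mm, 46 mm above the trimmer's origin. Not to be moved.
- blade_handle (a point): Middle of the black handle at the upper end of the blade arm, 365 mm from the hinge.
- spool: Bystander: black-flanged spool of steel wire, 48 mm diameter, 46 mm high, standing on the near left part of the trimmer bed. Origin: centre of its underside.
- eyelet_tin: Bystander: small round tin with a brass lid, 38 mm diameter, 38 mm high, standing on the near right corner of the trimmer bed. Origin: centre of its underside.
- big_spool: Bystander: black-flanged spool of steel wire, 76 mm diameter, 52 mm high, standing on the counter to the right of the trimmer. Origin: centre of its underside.
- hive_tool: Bystander: flat steel hive tool with a red band, 210 mm long, lying on the counter to the right of the trimmer. Origin: middle of its underside.
- bee_brush: Bystander: wooden bee brush with pale bristles, 330 mm long, lying on the counter to the left of the trimmer. Origin: near the middle of its underside.
- honey_jar: Bystander: amber honey jar, 64 mm diameter, 85 mm high, standing on the counter to the left of the trimmer. Origin: centre of its underside.
- strip_bundle: Bystander: bundle of galvanised hive-entrance strips, 200 by 42 by 16 mm, lying on the counter near the robot, to its right. Origin: centre of its underside.

How it is judged:
By the outcome, as a careful person would: the job done as asked, in the order asked, and still so for the second after the job is handed in, with the robot touching nothing.
It also fails if it takes over 69 s, if anything falls off the work surface, if the arm or the gripper's body presses on something with over 40 N, if the wrist force passes 120 N, or if a joint passes its speed limit or range.

## Working session

There is one attempt and no reset: what is moved stays moved. The work goes in short steps, Python scripts to look and compute and a tool call to move; the robot and the scene stay as the last step left them, time stands still between calls to the robot, and variables do not carry over. Pictures are saved under pics/ and viewed, and the job is handed in when it is done.

Besides the shell and the picture viewer there is one more tool, called in YAML: its name, and indented under it one key for each argument. send_rows: Moves the arm, as the interface text tells. Its arguments: {"type":"object","properties":{"motion":{"type":"array","items":{"type":"array","items":{"type":"array","items":{"type":"number"}}}},"fingers":{"type":"number"}},"required":["motion"]}

```bash
mkdir -p pics; ls; cat > h.py <<'E'
from plant import manip
import numpy as np, cv2
def save(n,name):
    im=manip.grab_frame(n); cv2.imwrite('pics/'+name,im[:,:,::-1]); return im
def w(cam,c):
    T=np.array(manip.calibration(cam)['cam_to_world']); return (T@np.r_[c,1])[:3]
E
python3 - <<'E'
from h import *
s=manip.state(); print(s)
save('scene','s0.png')
for q in ['trimmer','fence','cut_edge','board','board_right','board_far_left','board_far_right','spool','eyelet_tin','blade_arm','blade_handle']:
    r=manip.landmark_of(q,'scene')[:2]
    print(q,[(round(x['confidence'],2),w('scene',x['centre']).round(4)) for x in r])
save('side','d0.png')
for q in ['trimmer','fence','cut_edge','board','board_right','board_far_left','board_far_right','spool','eyelet_tin','blade_handle']:
    r=manip.landmark_of(q,'side')[:2]
    print(q,[(round(x['confidence'],2),w('side',x['centre']).round(4)) for x in r])
print(manip.state()['time'])
E
```

```text
pics
{'time': 0.0, 'joint_pos': array([ 1.18300161e+00,  5.33894615e-02,  1.61425812e+00,  3.40677648e-05,
        1.47598216e+00, -1.19014395e-01]), 'joint_vel': array([-0.00030788, -0.00069836,  0.00123958, -0.00087183, -0.00055673,
       -0.00026115]), 'joint_efforts': array([-6.26243855e-04, -3.93680012e+01, -3.70179248e+01, -1.15987314e-04,
        7.08090258e-03,  2.49888609e-05]), 'tool_pos': array([0.16574223, 0.60199889, 0.23006423]), 'tool_rot': array([ 0.70053827,  0.09404929,  0.70092261, -0.09543771]), 'contact_force': array([ 0.48128862, -0.19821298, -0.74749713]), 'ft_torque': array([-0.02375232,  0.00204102, -0.01416415]), 'gripper_width': 1.0005233662088735}
trimmer [(0.82, array([ 0.5351,  0.0029, -0.0026]))]
fence []
cut_edge [(0.98, array([ 0.6415, -0.1307,  0.0292]))]
board [(0.7, array([ 0.5449, -0.0009,  0.0343])), (0.63, array([ 0.429 , -0.4115, -0.0007]))]
board_right [(0.72, array([ 0.5614, -0.0882,  0.0387]))]
board_far_left [(0.73, array([0.3693, 0.0874, 0.0343])), (0.58, array([0.5918, 0.0988, 0.0367]))]
board_far_right [(0.6, array([ 0.6252, -0.0746,  0
[... 416 characters left out ...]
[0.5246, 0.0088, 0.0009]))]
fence [(0.68, array([ 0.6946, -0.0262,  0.0361])), (0.47, array([ 0.6207, -0.0758,  0.0429]))]
cut_edge [(0.61, array([ 0.6332, -0.1297,  0.0331]))]
board [(0.92, array([ 0.54  , -0.0014,  0.0303]))]
board_right [(0.83, array([ 0.5617, -0.0821,  0.0367]))]
board_far_left [(0.81, array([0.588 , 0.1066, 0.0379])), (0.38, array([ 0.4153, -0.141 ,  0.0337]))]
board_far_right [(0.83, array([ 0.6195, -0.0746,  0.0399])), (0.51, array([ 0.7056, -0.1348,  0.4062]))]
spool [(0.54, array([0.3707, 0.0869, 0.031 ])), (0.5, array([ 0.6354, -0.13  ,  0.0353]))]
eyelet_tin [(0.66, array([ 0.4114, -0.1395,  0.0345]))]
blade_handle [(0.85, array([ 0.7071, -0.1351,  0.4053]))]
1.15
```

View pics/s0.png

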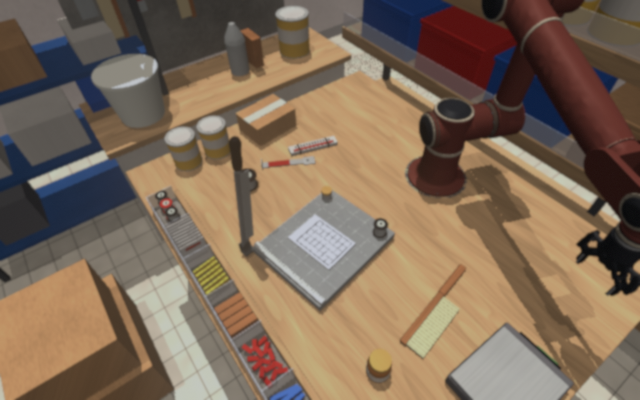

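View pics/d0.png

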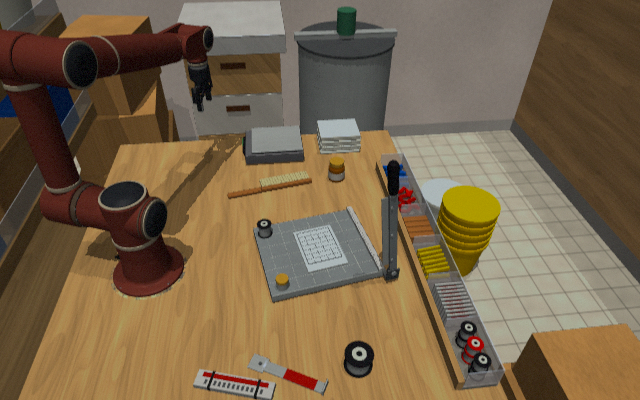

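```bash
python3 - <<'E'
from h import *
np.set_printoptions(precision=4,suppress=True)
print(manip.calibration('wrist'))
from scipy.spatial.transform import Rotation as R
q=manip.state()['tool_rot']; print(R.from_quat(q[[1,2,3,0]]).as_matrix())
E
```

```text
{'mtx': array([[317.1868,   0.    , 319.7406],
       [  0.    , 317.1868, 198.8845],
       [  0.    ,   0.    ,   1.    ]]), 'hand_eye': array([[ 0.0007,  0.2912, -0.9567, -0.1426],
       [ 1.    , -0.0007,  0.0005, -0.0003],
       [-0.0005, -0.9567, -0.2912, -0.0729],
       [ 0.    ,  0.    ,  0.    ,  1.    ]])}
[[-0.      0.2655  0.9641]
 [ 0.      0.9641 -0.2655]
 [-1.      0.     -0.    ]]
```

send_rows:
  motion:
    - [[2.03, -3.07, 0.15, 0, 0, -0.0626], [2.03, -3.07, 0.15, 0, 0, -0.0626], [2.03, -3.07, 0.15, 0, 0, -0.0626], [2.03, -3.07, 0.15, 0, 0, -0.0626], [2.03, -3.07, 0.15, 0, 0, -0.0626], [2.03, -3.07, 0.15, 0, 0, -0.0626], [2.03, -3.07, 0.15, 0, 0, -0.0626], [2.03, -3.07, 0.15, 0, 0, -0.0626], [2.03, -3.07, 0.15, 0, 0, -0.0626], [2.03, -3.07, 0.15, 0, 0, -0.0626], [2.03, -3.07, 0.15, 0, 0, -0.0626], [2.03, -3.07, 0.15, 0, 0, -0.0626]]
  fingers: 0

```text
time: 2.15
tool_pos: [0.4102, 0.2325, 0.2497]
tool_rot: [0.617, 0.346, 0.616, -0.346]
contact_force: [0.8, 0.3, -1.1]
gripper_width: 0.999
```

send_rows:
  motion:
    - [[2.03, -3.07, 0.15, 0, 0, -0.0626], [2.03, -3.07, 0.15, 0, 0, -0.0626], [2.03, -3.07, 0.15, 0, 0, -0.0626], [2.03, -3.07, 0.15, 0, 0, -0.0626], [2.03, -3.07, 0.15, 0, 0, -0.0626], [2.03, -3.07, 0.15, 0, 0, -0.0626], [0, 0, 0, 0, 0, 0], [0, 0, 0, 0, 0, 0], [0, 0, 0, 0, 0, 0]]

```text
time: 2.9
tool_pos: [0.5311, 0.0501, 0.2582]
tool_rot: [0.542, 0.454, 0.542, -0.454]
contact_force: [-0.6, 0.1, -0.7]
gripper_width: 0.995
```

```bash
cat >> h.py <<'E'
from scipy.spatial.transform import Rotation as R
np.set_printoptions(precision=4,suppress=True)
def wT(s):
    T=np.eye(4); q=np.array(s['tool_rot']); T[:3,:3]=R.from_quat(q[[1,2,3,0]]).as_matrix(); T[:3,3]=s['tool_pos']
    return T@np.array(manip.calibration('wrist')['hand_eye'])
def pix2w(uv,T,z,cam='wrist'):
    K=np.array(manip.calibration(cam)['mtx']); uv=np.atleast_2d(uv).astype(float)
    d=np.c_[(uv[:,0]-K[0,2])/K[0,0],-(uv[:,1]-K[1,2])/K[1,1],-np.ones(len(uv))]@T[:3,:3].T
    return T[:3,3]+d*((z-T[2,3])/d[:,2])[:,None]
def w2pix(P,T,cam='wrist'):
    K=np.array(manip.calibration(cam)['mtx']); p=(np.atleast_2d(P)-T[:3,3])@T[:3,:3]
    return np.c_[K[0,0]*p[:,0]/-p[:,2]+K[0,2],K[1,1]*-p[:,1]/-p[:,2]+K[1,2]]
E
python3 - <<'E'
from h import *
s=manip.state(); print(s['time'],s['tool_pos'],s['tool_rot'],s['contact_force']); T=wT(s); np.save('T1.npy',T)
print(manip.calibration('wrist').keys(), manip.calibration('wrist').get('dist'))
save('wrist','w1.png')
for q in ['trimmer','fence','cut_edge','board','board_right','board_far_left','board_far_right']:
    r=manip.landmark_of(q,'wrist')[:2]
    print(q,[(round(x['confidence'],2),(T@np.r_[x['centre'],1])[:3]) for x in r])
r=manip.trace('board','wrist')
print(r[0]['confidence']); np.save('b1.npy',r[0]['region'])
E
```

```text
2.9 [0.5311 0.0501 0.2582] [ 0.5416  0.4543  0.5421 -0.4543] [-0.5833  0.126  -0.6545]
dict_keys(['mtx', 'hand_eye']) None
trimmer []
fence [(0.91, array([ 0.6926, -0.0273,  0.0353]))]
cut_edge [(0.66, array([ 0.6384, -0.1285,  0.0351]))]
board [(0.59, array([0.5459, 0.    , 0.034 ]))]
board_right [(0.61, array([ 0.565 , -0.0883,  0.0441]))]
board_far_left [(0.59, array([0.5919, 0.0983, 0.0387]))]
board_far_right [(0.62, array([ 0.6258, -0.073 ,  0.0361]))]
0.61
```

View pics/w1.png

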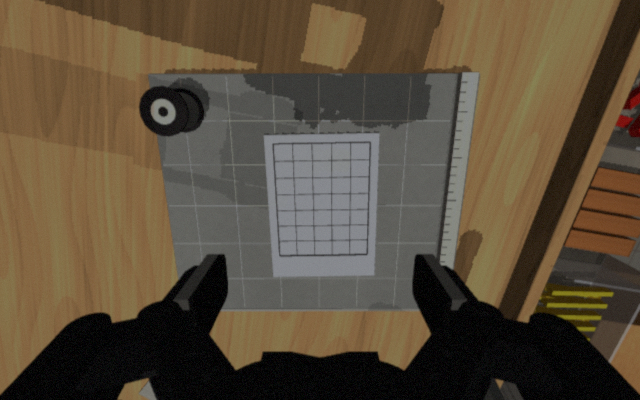

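```bash
cat >> h.py <<'E'
def board_fit(mask,T):
    cs,_=cv2.findContours(mask.astype(np.uint8),cv2.RETR_EXTERNAL,cv2.CHAIN_APPROX_NONE)
    c=max(cs,key=cv2.contourArea)[:,0,:]
    P=pix2w(c,T,0.039)[:,:2]
    (cx,cy),(a,b),ang=cv2.minAreaRect((P*1000).astype(np.float32))
    return np.array([cx,cy]),(a,b),ang,c
E
python3 - <<'E'
from h import *
im=cv2.imread('pics/w1.png'); T=np.load('T1.npy'); m=np.load('b1.npy')
print(board_fit(m,T)[:3])
hsv=cv2.cvtColor(im,cv2.COLOR_BGR2HSV); g=cv2.cvtColor(im,cv2.COLOR_BGR2GRAY)
print(g[205,255:285],g[205,365:385]); print(g[300:318,320]); print(g[200,440:475]); print(g[120:140,320],g[268:282,320])
big=cv2.resize(im[40:330,400:500],None,fx=2,fy=2,interpolation=cv2.INTER_NEAREST)
cv2.imwrite('pics/w1z.png',cv2.resize(im[40:170,420:500],None,fx=5,fy=4.5,interpolation=cv2.INTER_NEAREST))
E
```

```text
(array([543.3704,   1.7658]), (131.67991638183594, 182.66282653808594), 11.233614921569824)
[106 104 105 108 104 107 105 107 108 107 103 106 108 125 134 139 136 136
 138 137 130  85 103 131 137 137 136 135 137 139] [137 138 117  79 118 137 139 136 136 136 134 123 106 103 103  99 102  99
 102  99]
[ 96  99  97  98  98  99 100  96  86 105 119 107 107 110 110 106 107 108]
[ 93  87  85  62  44  39  54  91  96  97  96  96  96  95  94  98 125 133
 136 136 131 127 103 107 110 111 108 113 108 108 111 110 111 107 107]
[ 80  88  93  95  96  96  99  94  99  96  98  96  76  71 116 135 139 137
 137 135] [135 136 138 138 137 140 134 136 117 109 109 103 101  97]
```

View pics/w1z.png

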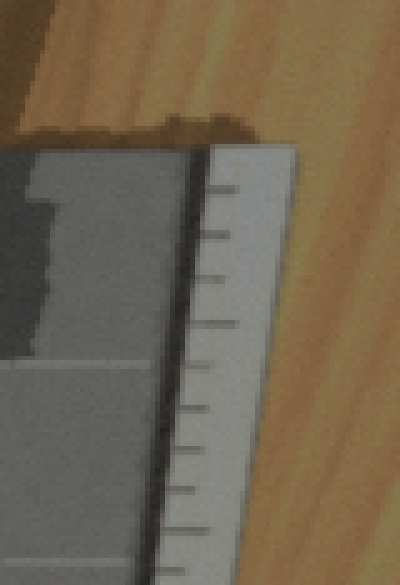

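```bash
cat > m1.py <<'E'
from h import *
im=cv2.imread('pics/w1.png'); T=np.load('T1.npy')
g=cv2.GaussianBlur(cv2.cvtColor(im,cv2.COLOR_BGR2GRAY),(0,0),0.7).astype(float)
def scan(fixed,lo,hi,axis,sign,z,name):
    pts=[]
    for f in fixed:
        a=lo(f);b=hi(f)
        prof=g[f,a:b] if axis=='row' else g[a:b,f]
        d=np.diff(prof)*sign; k=int(np.argmax(d))
        if 0<k<len(d)-1:
            den=d[k-1]-2*d[k]+d[k+1]; off=0.5*(d[k-1]-d[k+1])/den if den else 0
        else: off=0
        x=a+k+0.5+off
        pts.append((x,f) if axis=='row' else (f,x))
    P=pix2w(pts,T,z)[:,:2]*1000
    for _ in range(4):
        c=P.mean(0);u,s,v=np.linalg.svd(P-c);n=v[1];r=(P-c)@n
        P=P[np.abs(r)<=max(1.0,2*np.median(np.abs(r)))]
    d=v[0]; 
    print(name,'c',c,'dir deg',np.degrees(np.arctan2(d[1],d[0]))%180,'n',len(P),'rms',r.std())
    return c,d
L=lambda x0,y0,x1,y1,w:(lambda f:int(x0+(x1-x0)*(f-y0)/(y1-y0))-w,lambda f:int(x0+(x1-x0)*(f-y0)/(y1-y0))+w)
a,b=L(460,73,443,265,7); ft=scan(range(80,250),a,b,'row',1,.046,'fence top near')
a,b=L(480,73,459,230,5); scan(range(85,230),a,b,'row',-1,.046,'fence top far')
scan(range(240,400),lambda f:305,lambda f:316,'col',1,.034,'cut edge')
a,b=L(264,140,273,275,6); scan(range(145,270),a,b,'row',1,.039,'board near')
a,b=L(379.5,140,375,275,5); scan(range(145,270),a,b,'row',-1,.039,'board far')
scan(range(272,374),lambda f:int(136-2*(f-272)/100)-5,lambda f:int(136-2*(f-272)/100)+5,'col',1,.039,'board left')
scan(range(280,370),lambda f:271,lambda f:283,'col',-1,.039,'board right')
print('corners bed', pix2w([[149,73],[168,205]],T,.034)*1000)
E
python3 m1.py
```

```text
fence top near c [677.3642  79.493 ] dir deg 100.1603232788059 n 170 rms 0.12815008441373604
fence top far c [692.7837  91.6474] dir deg 100.18345264592124 n 145 rms 0.10307851868033639
cut edge c [ 565.5268 -140.4721] dir deg 10.158463462518604 n 160 rms 0.2784172245407768
board near c [479.4062  -8.5362] dir deg 101.10406498071825 n 125 rms 0.11444104451790447
board far c [607.3985  14.22  ] dir deg 101.07074865616897 n 125 rms 0.18285686484980518
board left c [528.1241  89.7235] dir deg 11.062688587054978 n 102 rms 0.16553616077625521
board right c [562.5392 -86.7629] dir deg 11.127535909447403 n 90 rms 0.182363939383525
corners bed [[332.5438 119.9733  34.    ]
 [358.3625 -27.5196  34.    ]]
```

send_rows:
  motion:
    - [[-0.43, 3.5, 0, 0, 0, 0.001], [-0.43, 3.5, -1.8, 0, 0, 0.001], [0, 0, -3.0, 0, 0, 0], [0, 0, -3.0, 0, 0, 0], [0, 0, -3.0, 0, 0, 0], [0, 0, -3.0, 0, 0, 0], [0, 0, -3.0, 0, 0, 0], [0, 0, -3.0, 0, 0, 0], [0, 0, -1.0, 0, 0, 0], [0, 0, 0, 0, 0, 0], [0, 0, 0, 0, 0, 0], [0, 0, 0, 0, 0, 0]]

```text
time: 4.35
tool_pos: [0.5246, 0.1201, 0.0527]
tool_rot: [0.543, 0.455, 0.541, -0.453]
contact_force: [-0.2, -0.5, 0.4]
gripper_width: 1.0
```

```bash
python3 - <<'E'
from h import *
s=manip.state(); print(s['time'],s['tool_pos'],s['tool_rot'],s['contact_force'])
save('wrist','w2.png'); save('side','d2.png')
E
```

```text
4.35 [0.5246 0.1201 0.0527] [ 0.5433  0.4547  0.5413 -0.4528] [-0.2346 -0.5452  0.4036]
```

View pics/w2.png

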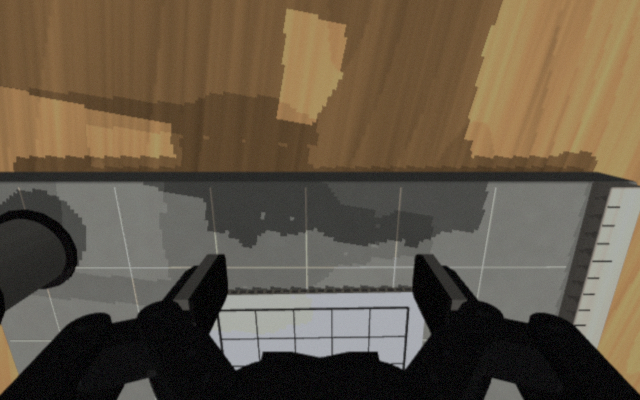

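View pics/d2.png

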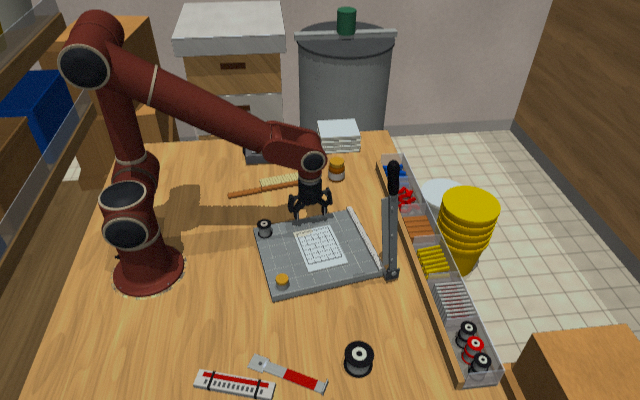

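send_rows:
  motion:
    - [[0, 0, -1.0, 0, 0, 0], [0, 0, -1.0, 0, 0, 0], [0, 0, 0, 0, 0, 0], [0, 0, 0, 0, 0, 0], [0, 0, 0, 0, 0, 0]]

```text
time: 4.87
tool_pos: [0.5225, 0.1199, 0.0299]
tool_rot: [0.542, 0.454, 0.542, -0.454]
contact_force: [-0.2, -0.5, 0.6]
gripper_width: 0.999
```

send_rows:
  motion:
    - [[0, 0, -0.3, 0, 0, 0], [0, 0, 0, 0, 0, 0], [0, 0, 0, 0, 0, 0]]

```text
time: 5.12
tool_pos: [0.5228, 0.1199, 0.0272]
tool_rot: [0.542, 0.454, 0.542, -0.454]
contact_force: [0.2, 0.7, 0.6]
gripper_width: 1.0
```

send_rows:
  motion:
    - [[0, 0, -0.2, 0, 0, 0], [0, 0, 0, 0, 0, 0], [0, 0, 0, 0, 0, 0]]

```text
time: 5.37
tool_pos: [0.5227, 0.1199, 0.0252]
tool_rot: [0.542, 0.454, 0.542, -0.454]
contact_force: [-0.3, -0.2, -1.0]
gripper_width: 0.998
```

send_rows:
  motion:
    - [[0, 0, -0.15, 0, 0, 0], [0, 0, 0, 0, 0, 0], [0, 0, 0, 0, 0, 0]]

```text
time: 5.62
tool_pos: [0.5227, 0.1199, 0.0237]
tool_rot: [0.542, 0.454, 0.542, -0.454]
contact_force: [0.2, 0.1, 0.2]
gripper_width: 0.999
```

send_rows:
  motion:
    - [[0, 0, -0.1, 0, 0, 0], [0, 0, 0, 0, 0, 0], [0, 0, 0, 0, 0, 0]]

```text
time: 5.87
tool_pos: [0.5227, 0.1199, 0.0227]
tool_rot: [0.542, 0.454, 0.542, -0.454]
contact_force: [0.2, 0.1, 0.0]
gripper_width: 1.001
```

send_rows:
  motion:
    - [[0, 0, -0.1, 0, 0, 0], [0, 0, 0, 0, 0, 0], [0, 0, 0, 0, 0, 0]]

```text
time: 6.12
tool_pos: [0.5227, 0.1199, 0.0217]
tool_rot: [0.542, 0.454, 0.542, -0.454]
contact_force: [0.4, -0.2, 0.1]
gripper_width: 1.0
```

send_rows:
  motion:
    - [[0, 0, -0.1, 0, 0, 0], [0, 0, 0, 0, 0, 0], [0, 0, 0, 0, 0, 0]]

```text
time: 6.37
tool_pos: [0.5229, 0.12, 0.0209]
tool_rot: [0.542, 0.454, 0.542, -0.454]
contact_force: [0.2, -0.8, 0.6]
gripper_width: 1.004
```

send_rows:
  motion:
    - [[0, 0, 0.17, 0, 0, 0], [0, 0, 0, 0, 0, 0], [0.07, -0.394, 0, 0, 0, 0], [0.071, -0.394, 0, 0, 0, 0], [0.07, -0.394, 0, 0, 0, 0], [0.071, -0.394, 0, 0, 0, 0], [0.07, -0.394, 0, 0, 0, 0], [0.071, -0.394, 0, 0, 0, 0], [0.07, -0.394, 0, 0, 0, 0], [0.071, -0.394, 0, 0, 0, 0]]

```text
time: 7.2
tool_pos: [0.5285, 0.0879, 0.0225]
tool_rot: [0.542, 0.454, 0.542, -0.454]
contact_force: [0.2, -0.1, -0.3]
gripper_width: 1.0
```

```bash
python3 - <<'E'
from h import *
s=manip.state(); print(s['time'],s['tool_pos'],s['contact_force'])
save('wrist','w3.png')
E
```

```text
7.2 [0.5285 0.0879 0.0225] [ 0.1951 -0.0584 -0.2599]
```

View pics/w3.png

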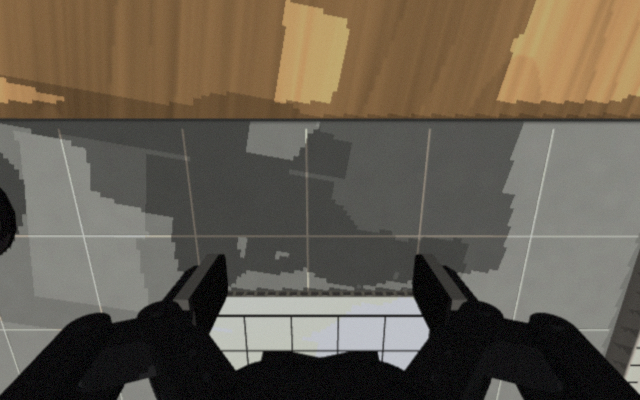

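send_rows:
  motion:
    - [[0.07, -0.394, 0, 0, 0, 0], [0.071, -0.394, 0, 0, 0, 0], [0.07, -0.394, 0, 0, 0, 0], [0.071, -0.394, 0, 0, 0, 0], [0.07, -0.394, 0, 0, 0, 0], [0.071, -0.394, 0, 0, 0, 0], [0.07, -0.394, 0, 0, 0, 0], [0.071, -0.394, 0, 0, 0, 0], [0.07, -0.394, 0, 0, 0, 0], [0.071, -0.394, 0, 0, 0, 0], [0.07, -0.394, 0, 0, 0, 0], [0.071, -0.394, 0, 0, 0, 0]]

```text
time: 8.25
tool_pos: [0.5369, 0.0407, 0.0225]
tool_rot: [0.542, 0.454, 0.542, -0.454]
contact_force: [0.3, 0.5, 0.9]
gripper_width: 0.997
```

send_rows:
  motion:
    - [[0.07, -0.394, 0, 0, 0, 0], [0.071, -0.394, 0, 0, 0, 0], [0.07, -0.394, 0, 0, 0, 0], [0.053, -0.295, 0, 0, 0, 0], [0, 0, 0, 0, 0, 0], [0, 0, 0, 0, 0, 0]]

```text
time: 8.75
tool_pos: [0.5396, 0.0262, 0.0225]
tool_rot: [0.542, 0.454, 0.542, -0.454]
contact_force: [0.4, -0.2, -0.1]
gripper_width: 0.999
```

```bash
python3 - <<'E'
from h import *
s=manip.state(); print(s['time'],s['tool_pos'],s['contact_force']); T=wT(s)
p=s['tool_pos']*1000; print('u',p[0]*.9843+p[1]*.1764,'v',-p[0]*.1764+p[1]*.9843)
im=save('wrist','w4.png'); save('side','d4.png')
g=cv2.cvtColor(im,cv2.COLOR_RGB2GRAY)
for c in (250,320,390):
    print(g[280:305,c])
P=pix2w([[250,293],[320,293],[390,293]],T,.039)*1000; print(P, -P[:,0]*.1764+P[:,1]*.9843)
E
```

```text
8.75 [0.5396 0.0262 0.0225] [ 0.3911 -0.2145 -0.0613]
u 535.7090093737048 v -69.41196162814151
[118 119 119 118 120 120 120 120 120 123 119  95  74  60  47  49  66  86
 142 183 192 196 195 195 194]
[118 114 118 116 121 118 119 119 118 121 118  92  75  82  81  82  78  91
 141 181 195 195 194 194 194]
[ 68  69  81 106 114 116 118 117 117 118  90  71  69  61  52  48  63  85
 142 184 195 196 196 195 196]
[[510.971   10.7972  39.    ]
 [542.4643  16.4451  39.    ]
 [573.9552  22.0926  39.    ]] [-79.5076 -79.5038 -79.5   ]
```

View pics/w4.png

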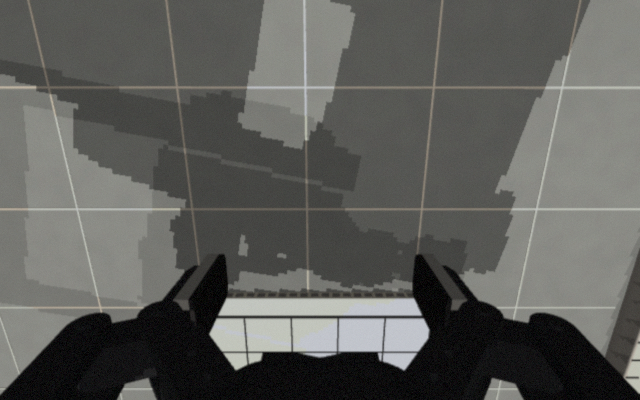

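View pics/d4.png

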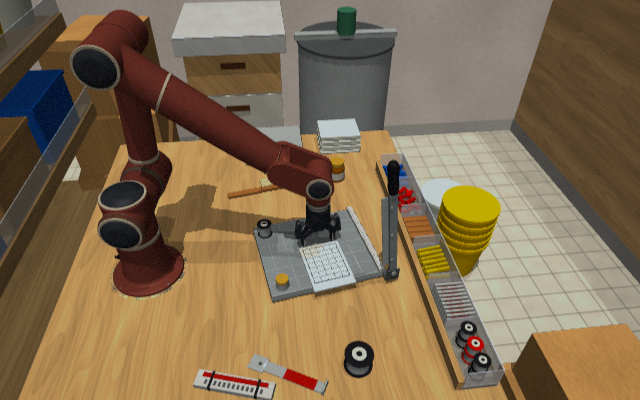

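send_rows:
  motion:
    - [[-0.176, 0.984, 0, 0, 0, 0], [-0.176, 0.984, 0, 0, 0, 0], [0, 0, 3, 0, 0, 0], [0, 0, 4, 0, 0, 0], [0, 0, 4, 0, 0, 0], [-0.52, -0.98, 0.4, 0, 0, 0.1122], [-0.52, -0.98, 0.4, 0, 0, 0.1122], [-0.52, -0.98, 0.4, 0, 0, 0.1122], [-0.52, -0.98, 0.4, 0, 0, 0.1122], [-0.52, -0.98, 0.4, 0, 0, 0.1122], [-0.52, -0.98, 0.4, 0, 0, 0.1122], [-0.52, -0.98, 0.4, 0, 0, 0.1122]]

```text
time: 9.85
tool_pos: [0.4991, -0.0218, 0.1606]
tool_rot: [0.675, 0.21, 0.675, -0.209]
contact_force: [-0.2, -0.1, 0.3]
gripper_width: 0.997
```

send_rows:
  motion:
    - [[-0.52, -0.98, 0.4, 0, 0, 0.1122], [-0.52, -0.98, 0.4, 0, 0, 0.1122], [-0.52, -0.98, 0.4, 0, 0, 0.1122], [-0.52, -0.98, 0.4, 0, 0, 0.1122], [-0.52, -0.98, 0.4, 0, 0, 0.1122], [-0.52, -0.98, 0.4, 0, 0, 0.1122], [-0.52, -0.98, 0.4, 0, 0, 0.1122], [0, 0, 0, 0, 0, 0], [0, 0, 0, 0, 0, 0], [0, 0, 0, 0, 0, 0]]

```text
time: 10.68
tool_pos: [0.4633, -0.0902, 0.1882]
tool_rot: [0.704, -0.062, 0.704, 0.062]
contact_force: [-0.3, 0.3, -0.1]
gripper_width: 0.998
```

```bash
python3 - <<'E'
from h import *
s=manip.state(); print(s['time'],s['tool_pos'],s['tool_rot'],s['joint_pos'],s['contact_force']); T=wT(s); np.save('T5.npy',T)
y=R.from_quat(np.array(s['tool_rot'])[[1,2,3,0]]).as_matrix()[:,1]; print(np.degrees(np.arctan2(y[1],y[0])))
save('wrist','w5.png')
E
```

```text
10.6833 [ 0.4633 -0.0902  0.1882] [ 0.7044 -0.0618  0.7044  0.0622] [-0.3505 -0.2976  2.0051  0.0005  1.4343 -2.0969] [-0.2654  0.2546 -0.1165]
100.05855328734614
```

View pics/w5.png

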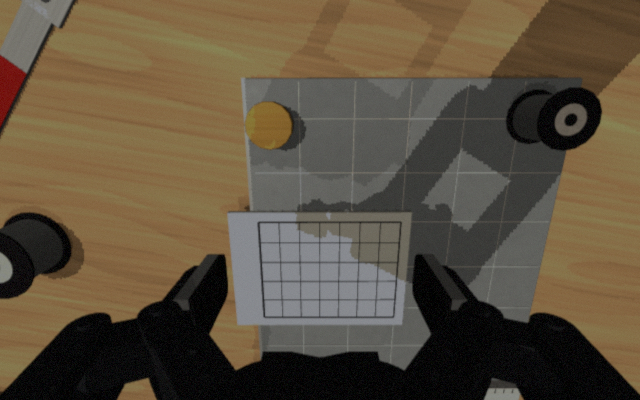

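```bash
sed -n '1,/^L=/p' m1.py | sed "s/w1.png/w5.png/;s/T1.npy/T5.npy/" > m5.py; cat >> m5.py <<'E'
uv=lambda c:(c[0]*.9843+c[1]*.1764, -c[0]*.1764+c[1]*.9843)
def S(*a):
    c,d=scan(*a); print('   uv',uv(c))
S([*range(235,300),*range(335,400)],lambda f:206,lambda f:218,'col',1,.039,'near')
a,b=L(411,215,403,325,6); S(range(218,318),a,b,'row',-1,.039,'left')
a,b=L(228,215,236,325,6); S(range(218,318),a,b,'row',1,.039,'right')
S(range(245,400),lambda f:318,lambda f:331,'col',-1,.039,'far')
a,b=L(244.5,80,250.5,200,4); S([*range(82,105),*range(150,195)],a,b,'row',1,.034,'cut')
a,b=L(249,200,262,360,4); S(range(330,350),a,b,'row',1,.034,'cut2')
E
python3 m5.py; python3 - <<'E'
import cv2
im=cv2.imread('pics/w5.png'); cv2.imwrite('pics/w5z.png',cv2.resize(im[70:220,215:315],None,fx=4,fy=4,interpolation=0))
E
```

```text
near c [492.4145 -88.7282] dir deg 100.24861560611537 n 130 rms 0.14539879327637503
   uv (np.float64(469.0319693950472), np.float64(-174.19713678482822))
left c [536.6968  12.7102] dir deg 10.079033007175285 n 100 rms 0.1530547498382459
   uv (np.float64(530.5127190410614), np.float64(-82.16261148398857))
right c [ 568.7215 -167.2256] dir deg 8.847262140782027 n 100 rms 2.983823139411672
   uv (np.float64(530.293981066312), np.float64(-264.92259397155397))
far c [619.5866 -60.8823] dir deg 100.14851008109866 n 155 rms 0.10865643891252406
   uv (np.float64(599.1194862581218), np.float64(-169.2214890533147))
cut c [ 442.3324 -165.5723] dir deg 10.255301293732938 n 68 rms 0.21082364356292782
   uv (np.float64(406.1808189420912), np.float64(-241.00025431949098))
cut2 c [ 656.6785 -127.7016] dir deg 11.774768899665524 n 19 rms 0.3447146568061333
   uv (np.float64(623.8420953575657), np.float64(-241.5348014885824))
```

View pics/w5z.png

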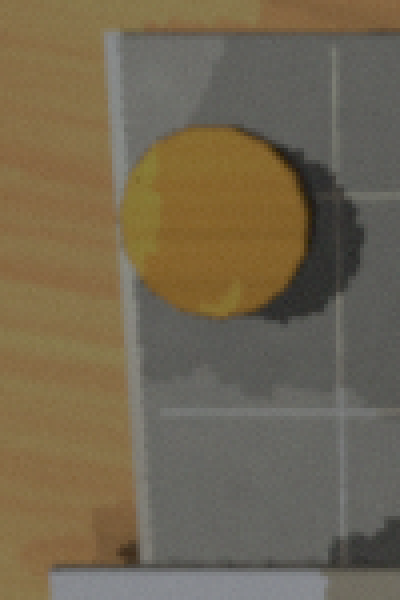

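```bash
cat >> m5.py <<'E'
print('---')
hs=g
for f in (90,150,180,195,330): print(f,g[f,238:270].round().astype(int))
for f in (230,270,310): print(f,g[f,222:245].round().astype(int))
for f in (180,230,270): print(f,g[f,535:575].round().astype(int))
print('w1 col'); 
g1=cv2.cvtColor(cv2.imread('pics/w1.png'),cv2.COLOR_BGR2GRAY); T1=np.load('T1.npy')
for f in (250,320,390): print(f,g1[302:318,f],g1[66:80,f])
print(cv2.imread('pics/w1.png')[302:318,320])
E
python3 m5.py | sed -n '/---/,$p'
```

```text
---
90 [115 115 117 124 132 135 132 122 114 112 112 112 112 113 115 115 114 114
 114 113 110 109 109 109 108 108 108 108 107 101  96  95]
150 [116 117 116 116 116 116 117 122 129 133 128 112  98  94  93  92  93  94
  94  94  94  94  92  91  92  91  91  91  90  88  89  88]
180 [114 113 114 114 113 113 112 112 114 117 121 125 124 114 107 103 103 104
 105 104 104 104 104 105 105 104 104 105 105 105 104 103]
195 [113 112 111 111 112 111 108 106 105 106 113 120 124 121 111 104 102 101
 102 102 102 102 102 103 103 102 101 101 101 100 100 102]
330 [109 110 110 109 110 111 111 112 113 112 112 112 112 114 114 114 109 106
 104 104 103 103  98  89  86  84  83  83  84  84  84  86]
230 [104 105 106 106 108 112 121 131 136 137 138 138 137 137 137 138 138 138
 137 137 138 138 137]
270 [  3   4   5  16  51  92 112 116 116 119 127 134 138 138 138 137 138 138
 138 138 138 138 138]
310 [105 108 108 108 108 108 107 107 107 106 105 105 106 113 127 135 137 137
 137 138 138 137 138]
180 [ 59  60  60  60  59  60  60  60  59  60  60  60  61  60  59  59  59  59
  60  61  70  85  93  94  95 102 108 109 109 111
[... 282 characters left out ...]
5 115
 115 114 115 115 115 115 115 115 115 115 115 116 116 116 115 115 114 111
 110 110 110 110]
w1 col
250 [ 94  96  95  95  93  93  92 109 119 114 111 111 110 112 111 111] [110 107  90  71  72  68  68  64  59  58  60  60  59  55]
320 [ 97  98  98  99 100  96  86 105 119 107 107 110 110 106 107 108] [76 71 72 74 73 75 76 68 62 56 59 58 62 60]
390 [ 92  91  83  82  81  81  81  94 105 111 115 109 112 108 110 111] [70 65 63 67 62 64 69 58 57 59 59 57 57 59]
[[ 94  97  98]
 [ 96  98 100]
 [ 93  99  98]
 [ 95 100  98]
 [ 97 100 100]
 [ 92  97  97]
 [ 83  86  87]
 [ 98 106 107]
 [105 118 125]
 [ 76 104 126]
 [ 67 102 132]
 [ 69 105 137]
 [ 67 105 135]
 [ 64 101 132]
 [ 65 102 133]
 [ 66 103 134]]
```

```bash
cat > m6.py <<'E'
import sys
exec(open('m1.py').read().split("L=lambda")[0].replace('w1.png',sys.argv[1]).replace('T1.npy',sys.argv[2]))
L=lambda x0,y0,x1,y1,w:(lambda f:int(round(x0+(x1-x0)*(f-y0)/(y1-y0)))-w,lambda f:int(round(x0+(x1-x0)*(f-y0)/(y1-y0)))+w)
f_=cv2.GaussianBlur(im,(0,0),0.7).astype(float); g=f_[:,:,2]-f_[:,:,0]
uv=lambda c:(c[0]*.9843+c[1]*.1764, -c[0]*.1764+c[1]*.9843)
def S(*a):
    c,d=scan(*a); print('   uv %.2f %.2f'%uv(c))
E
cat > m6a.py <<'E'
exec(open('m6.py').read())
a,b=L(244,80,250,200,5); S([*range(82,105),*range(150,195)],a,b,'row',-1,.034,'cut')
a,b=L(574,150,535,330,10); S(range(170,300),a,b,'row',1,.034,'bed left')
a,b=L(228,215,236,325,5); S([*range(216,255),*range(290,318)],a,b,'row',-1,.039,'right')
S(range(320,480),lambda f:70,lambda f:84,'col',-1,.034,'bed near')
for f in (230,270,300): print(g[f,525:575].round().astype(int))
E
cat > m6b.py <<'E'
exec(open('m6.py').read())
S(range(240,400),lambda f:303,lambda f:318,'col',1,.034,'cut')
S(range(250,440),lambda f:66,lambda f:82,'col',-1,.034,'bed left')
for c in (300,400): print(g[62:84,c].round().astype(int))
E
python3 m6a.py w5.png T5.npy; echo; python3 m6b.py w1.png T1.npy
```

```text
cut c [ 442.322  -165.5141] dir deg 10.161506907783238 n 68 rms 0.06294825556934759
   uv 406.18 -240.94
bed left c [478.5302 145.2239] dir deg 10.050417068567953 n 130 rms 0.1746924036211952
   uv 496.63 58.53
right c [ 564.3563 -165.3204] dir deg 10.158875971818993 n 67 rms 0.0820140640735392
   uv 526.33 -262.28
bed near c [358.4729 -38.8702] dir deg 100.09741702516065 n 160 rms 0.03330008122186619
   uv 345.99 -101.49
[ 3  3  4  4  5  4  3  3  3  4  4  4  5  5  4  4  3  3  3  4  4  5 12 32
 53 61 63 65 64 64 64 64 64 64 62 63 62 62 62 62 62 63 63 61 62 62 62 63
 63 63]
[ 3  3  4  4  4  4  4  5  5  4  3  3  4 11 28 48 57 60 59 60 61 60 61 61
 62 61 60 61 61 61 61 61 61 61 61 61 60 60 60 60 59 61 61 62 63 64 66 66
 66 66]
[ 5  4  3  5  4  3  8 24 49 63 67 66 67 66 67 68 67 67 66 67 67 66 66 67
 66 66 65 66 66 66 67 66 67 68 68 66 67 66 66 67 67 67 67 68 68 67 67 67
 67 67]

cut c [ 566.0568 -143.4878] dir deg 10.259452650864477 n 160 rms 0.13409100644534738
   uv 531.86 -241.09
bed left c [540.1461 157.0243] dir deg 10.153947381943269 n 190 rms 0.12309916540743192
   uv 559.36 59.28
[49 49 48 49 48 47 47 47 47 45 40 23  8  4  4  3  2  1  2  3  2  1]
[46 44 45 45 45 45 45 45 45 43 37 20  6  1  1  2  2  2  3  3  1  1]
```

send_rows:
  motion:
    - [[0, 0, -3, 0, 0, 0.001], [0, 0, -3, 0, 0, 0.001], [0, 0, -3, 0, 0, 0], [0, 0, -3, 0, 0, 0], [0, 0, -2, 0, 0, 0], [0, 0, -1, 0, 0, 0], [0, 0, -1, 0, 0, 0], [0, 0, 0, 0, 0, 0], [0, 0, 0, 0, 0, 0]]

```text
time: 11.48
tool_pos: [0.4638, -0.0911, 0.029]
tool_rot: [0.704, -0.063, 0.704, 0.063]
contact_force: [-0.1, -0.5, 0.3]
gripper_width: 1.002
```

send_rows:
  motion:
    - [[0, 0, -0.5, 0, 0, 0], [0, 0, 0, 0, 0, 0], [0, 0, 0, 0, 0, 0]]

```text
time: 11.73
tool_pos: [0.4638, -0.0914, 0.0243]
tool_rot: [0.705, -0.063, 0.704, 0.063]
contact_force: [0.2, 0.1, -0.4]
gripper_width: 0.998
```

send_rows:
  motion:
    - [[0, 0, -0.17, 0, 0, 0], [0, 0, 0, 0, 0, 0], [0.394, 0.07, 0, 0, 0, 0], [0.394, 0.071, 0, 0, 0, 0], [0.394, 0.07, 0, 0, 0, 0], [0.394, 0.071, 0, 0, 0, 0], [0.394, 0.07, 0, 0, 0, 0], [0.394, 0.071, 0, 0, 0, 0], [0.394, 0.07, 0, 0, 0, 0], [0.394, 0.071, 0, 0, 0, 0], [0.394, 0.071, 0, 0, 0, 0], [0.394, 0.071, 0, 0, 0, 0]]

```text
time: 12.73
tool_pos: [0.503, -0.084, 0.0217]
tool_rot: [0.704, -0.063, 0.704, 0.063]
contact_force: [0.6, 0.2, -0.2]
gripper_width: 1.002
```

```bash
python3 - <<'E'
from h import *
s=manip.state(); print(s['time'],s['tool_pos'],s['contact_force'])
save('wrist','w6.png')
E
```

```text
12.7333 [ 0.503  -0.084   0.0217] [ 0.5668  0.162  -0.1696]
```

View pics/w6.png

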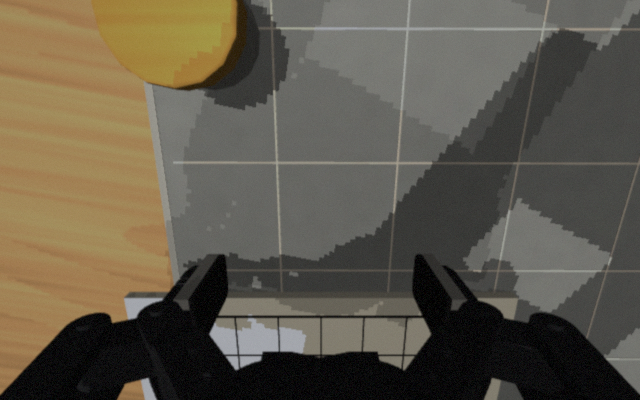

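send_rows:
  motion:
    - [[0.394, 0.07, 0.05, 0, 0, 0], [0.394, 0.071, 0, 0, 0, 0], [0.394, 0.07, 0, 0, 0, 0], [0.394, 0.071, 0, 0, 0, 0], [0.394, 0.07, 0, 0, 0, 0], [0.394, 0.071, 0, 0, 0, 0], [0.394, 0.07, 0, 0, 0, 0], [0.394, 0.071, 0, 0, 0, 0], [0.394, 0.071, 0, 0, 0, 0], [0.394, 0.071, 0, 0, 0, 0]]

```text
time: 13.62
tool_pos: [0.5424, -0.077, 0.0223]
tool_rot: [0.704, -0.063, 0.704, 0.063]
contact_force: [0.0, 0.5, 0.9]
gripper_width: 1.002
```

send_rows:
  motion:
    - [[0.394, 0.07, 0, 0, 0, 0], [0.394, 0.071, 0, 0, 0, 0], [0.295, 0.053, 0, 0, 0, 0], [0.197, 0.035, 0, 0, 0, 0], [0, 0, 0, 0, 0, 0], [0, 0, 0, 0, 0, 0]]

```text
time: 14.12
tool_pos: [0.5548, -0.0747, 0.0223]
tool_rot: [0.704, -0.063, 0.704, 0.063]
contact_force: [0.4, 0.2, 0.3]
gripper_width: 1.0
```

```bash
python3 - <<'E'
from h import *
s=manip.state(); print(s['time'],s['tool_pos'],s['contact_force'])
p=s['tool_pos']*1000; print('u',p[0]*.9843+p[1]*.1764,'v',-p[0]*.1764+p[1]*.9843)
save('side','d7.png')
E
```

```text
14.1167 [ 0.5548 -0.0747  0.0223] [0.3969 0.1709 0.2957]
u 532.9520974304686 v -171.39817144282372
```

View pics/d7.png

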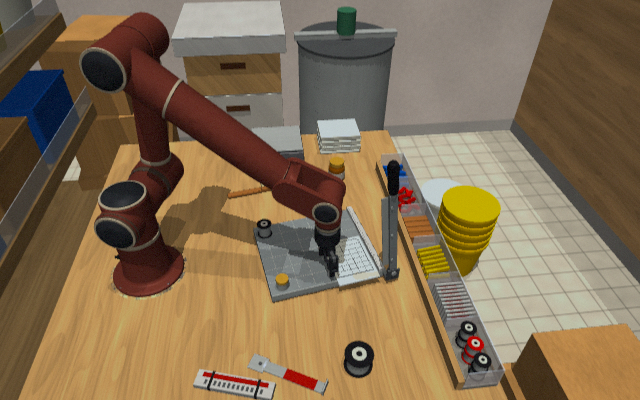

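send_rows:
  motion:
    - [[-0.984, -0.176, 0, 0, 0, 0], [-0.984, -0.176, 0, 0, 0, 0], [0, 0, 3, 0, 0, 0], [0, 0, 4, 0, 0, 0], [0, 0, 4, 0, 0, 0], [0.489, 0.997, 0.8, 0, 0, -0.1122], [0.489, 0.997, 0.8, 0, 0, -0.1122], [0.489, 0.997, 0.8, 0, 0, -0.1122], [0.489, 0.997, 0.8, 0, 0, -0.1122], [0.489, 0.997, 0.8, 0, 0, -0.1122], [0.489, 0.997, 0.8, 0, 0, -0.1122], [0.489, 0.997, 0.8, 0, 0, -0.1122]]

```text
time: 15.17
tool_pos: [0.5682, -0.0083, 0.1883]
tool_rot: [0.674, 0.213, 0.675, -0.213]
contact_force: [-0.3, 0.0, -0.1]
gripper_width: 1.004
```

send_rows:
  motion:
    - [[0.489, 0.997, 0.8, 0, 0, -0.1122], [0.489, 0.997, 0.8, 0, 0, -0.1122], [0.489, 0.997, 0.8, 0, 0, -0.1122], [0.489, 0.997, 0.8, 0, 0, -0.1122], [0.489, 0.997, 0.8, 0, 0, -0.1122], [0.489, 0.997, 0.8, 0, 0, -0.1122], [0.489, 0.997, 0.8, 0, 0, -0.1122], [0, 0, 0, 0, 0, 0], [0, 0, 0, 0, 0, 0], [0, 0, 0, 0, 0, 0]]

```text
time: 16.0
tool_pos: [0.6026, 0.0607, 0.2435]
tool_rot: [0.543, 0.452, 0.543, -0.453]
contact_force: [0.1, 0.4, 0.4]
gripper_width: 0.999
```

```bash
python3 - <<'E'
from h import *
s=manip.state(); print(s['time'],s['tool_pos'],s['contact_force']); T=wT(s); np.save('T8.npy',T)
y=R.from_quat(np.array(s['tool_rot'])[[1,2,3,0]]).as_matrix()[:,1]; print(np.degrees(np.arctan2(y[1],y[0])))
save('wrist','w8.png')
E
```

```text
16.0 [0.6026 0.0607 0.2435] [0.0571 0.3673 0.4486]
10.380625869438127
```

View pics/w8.png

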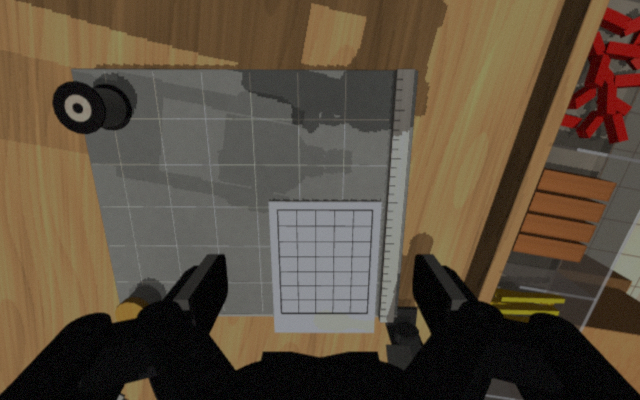

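```bash
cat > m8.py <<'E'
exec(open('m6.py').read())
S([*range(238,268)],lambda f:308,lambda f:326,'col',1,.034,'cut')
S(range(280,370),lambda f:325,lambda f:340,'col',1,.039,'right')
S(range(200,380),lambda f:62,lambda f:76,'col',-1,.034,'bed left')
g=f_.mean(2)
S(range(275,375),lambda f:195,lambda f:207,'col',1,.039,'left')
a,b=L(269,205,275,328,5); S(range(205,322),a,b,'row',1,.039,'near')
a,b=L(381,205,375,328,4); S(range(205,322),a,b,'row',-1,.039,'far')
a,b=L(394,75,383,250,6); S(range(80,190),a,b,'row',1,.046,'fence top')
E
python3 m8.py w8.png T8.npy
```

```text
cut c [ 551.8297 -145.9531] dir deg 10.250052935294214 n 30 rms 0.09730478136431432
   uv 517.42 -241.00
right c [ 648.4145 -150.3062] dir deg 10.251764018578529 n 90 rms 0.14171335184924683
   uv 611.72 -262.33
bed left c [553.4475 159.3962] dir deg 10.107132713630643 n 180 rms 0.11517788622005924
   uv 572.88 59.27
left c [615.0762  26.8262] dir deg 10.254790755697577 n 100 rms 0.14119526763982737
   uv 610.15 -82.09
near c [565.6532 -63.9174] dir deg 100.3067908726429 n 117 rms 0.13571289978811044
   uv 545.50 -162.70
far c [693.3222 -38.1408] dir deg 100.31634407138937 n 106 rms 0.17230304462917942
   uv 675.71 -159.84
fence top c [671.5375 113.7485] dir deg 100.13270052950072 n 110 rms 0.14585560566030714
   uv 681.06 -6.50
```

send_rows:
  motion:
    - [[0, 0, -3, 0, 0, -0.002], [0, 0, -3, 0, 0, -0.001], [0, 0, -3, 0, 0, 0], [0, 0, -3, 0, 0, 0], [0, 0, -3, 0, 0, 0], [0, 0, -3, 0, 0, 0], [0, 0, -2, 0, 0, 0], [0, 0, -1.5, 0, 0, 0], [0, 0, 0, 0, 0, 0], [0, 0, 0, 0, 0, 0], [0, 0, 0, 0, 0, 0]]

```text
time: 16.97
tool_pos: [0.6041, 0.0609, 0.0303]
tool_rot: [0.542, 0.454, 0.542, -0.454]
contact_force: [1.3, 0.7, 0.7]
gripper_width: 1.001
```

send_rows:
  motion:
    - [[0, 0, -0.6, 0, 0, 0], [0, 0, 0, 0, 0, 0], [0, 0, 0, 0, 0, 0]]

```text
time: 17.22
tool_pos: [0.6039, 0.0613, 0.0239]
tool_rot: [0.542, 0.454, 0.542, -0.454]
contact_force: [0.8, 0.1, 0.2]
gripper_width: 1.001
```

send_rows:
  motion:
    - [[0.071, -0.394, -0.13, 0, 0, 0], [0.071, -0.394, 0, 0, 0, 0], [0.071, -0.394, 0, 0, 0, 0], [0.071, -0.394, 0, 0, 0, 0], [0.071, -0.394, 0, 0, 0, 0], [0.035, -0.197, 0, 0, 0, 0], [0.035, -0.197, 0, 0, 0, 0], [0.035, -0.197, 0, 0, 0, 0], [0.035, -0.197, 0, 0, 0, 0], [0.035, -0.197, 0, 0, 0, 0], [0.018, -0.099, 0, 0, 0, 0], [0.018, -0.099, 0, 0, 0, 0]]

```text
time: 18.22
tool_pos: [0.6093, 0.0297, 0.022]
tool_rot: [0.542, 0.454, 0.542, -0.454]
contact_force: [-0.5, 0.2, 0.1]
gripper_width: 1.005
```

send_rows:
  motion:
    - [[0, 0, 0, 0, 0, 0], [0, 0, 0, 0, 0, 0]]

```text
time: 18.38
tool_pos: [0.6092, 0.0298, 0.022]
tool_rot: [0.542, 0.454, 0.542, -0.454]
contact_force: [-0.1, 0.5, -0.1]
gripper_width: 1.003
```

send_rows:
  motion:
    - [[-0.176, 0.984, 0, 0, 0, 0], [-0.176, 0.984, 0, 0, 0, 0], [-0.176, 0.984, 3, 0, 0, 0], [0, 0, 4, 0, 0, 0], [0, 0, 4, 0, 0, 0], [0, 0, 4, 0, 0, 0], [0, 0, 4, 0, 0, 0], [0, 0, 3, 0, 0, 0], [0, 0, 0, 0, 0, 0], [0, 0, 0, 0, 0, 0], [0, 0, 0, 0, 0, 0]]

```text
time: 19.3
tool_pos: [0.6034, 0.0601, 0.2412]
tool_rot: [0.542, 0.454, 0.543, -0.454]
contact_force: [0.2, -0.0, -0.5]
gripper_width: 1.001
```

```bash
python3 - <<'E'
from h import *
s=manip.state(); print(s['time'],s['tool_pos'],s['contact_force']); T=wT(s); np.save('T9.npy',T)
save('wrist','w9.png')
E
```

```text
19.3 [0.6034 0.0601 0.2412] [ 0.1782 -0.02   -0.4849]
```

View pics/w9.png

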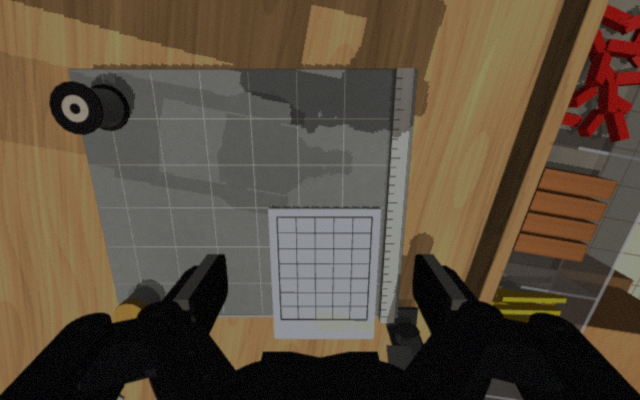

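```bash
sed -i "s/lambda f:325,lambda f:340/lambda f:332,lambda f:346/;s/lambda f:195,lambda f:207/lambda f:202,lambda f:214/;s/269,205,275,328/269,212,275,336/;s/381,205,375,328/380.5,212,374.5,336/;s/range(205,322)/range(214,328)/g" m8.py
python3 m8.py w9.png T9.npy
```

```text
cut c [ 552.2757 -145.9073] dir deg 10.114559312673808 n 30 rms 0.09699505802776227
   uv 517.87 -241.04
right c [ 649.7926 -158.7409] dir deg 10.000108962056801 n 90 rms 0.1601102793360037
   uv 611.59 -270.87
bed left c [554.8363 159.6445] dir deg 10.159395893964442 n 180 rms 0.07435742245619804
   uv 574.29 59.26
left c [617.1779  18.6054] dir deg 10.058939892163844 n 100 rms 0.09215409700223669
   uv 610.77 -90.56
near c [567.0121 -73.1014] dir deg 100.06979844561234 n 114 rms 0.13764707919036773
   uv 545.21 -171.97
far c [694.7297 -47.7063] dir deg 100.09656881763324 n 108 rms 0.16006800768513707
   uv 675.41 -169.51
fence top c [671.6654 113.0244] dir deg 100.10499401244707 n 110 rms 0.12855594098414383
   uv 681.06 -7.23
```

send_rows:
  motion:
    - [[-0.432, -1.011, -0.4, 0, 0, 0.1122], [-0.432, -1.011, -0.4, 0, 0, 0.1122], [-0.432, -1.011, -0.4, 0, 0, 0.1122], [-0.432, -1.011, -0.4, 0, 0, 0.1122], [-0.432, -1.011, -0.4, 0, 0, 0.1122], [-0.432, -1.011, -0.4, 0, 0, 0.1122], [-0.432, -1.011, -0.4, 0, 0, 0.1122], [-0.432, -1.011, -0.4, 0, 0, 0.1122], [-0.432, -1.011, -0.4, 0, 0, 0.1122], [-0.432, -1.011, -0.4, 0, 0, 0.1122], [-0.432, -1.011, -0.4, 0, 0, 0.1122], [-0.432, -1.011, -0.4, 0, 0, 0.1122]]

```text
time: 20.35
tool_pos: [0.5505, -0.0619, 0.191]
tool_rot: [0.705, 0.015, 0.709, -0.015]
contact_force: [-0.2, 0.5, 0.0]
gripper_width: 0.999
```

send_rows:
  motion:
    - [[-0.432, -1.011, -0.4, 0, 0, 0.1122], [-0.432, -1.011, -0.4, 0, 0, 0.1122], [0, 0, -2, 0, 0, 0], [0, 0, -3, 0, 0, 0], [0, 0, -3, 0, 0, 0], [0, 0, -2, 0, 0, 0], [0, 0, 0, 0, 0, 0], [0, 0, 0, 0, 0, 0], [0, 0, 0, 0, 0, 0]]

```text
time: 21.1
tool_pos: [0.5437, -0.0821, 0.0863]
tool_rot: [0.704, -0.062, 0.704, 0.062]
contact_force: [1.1, 0.5, 0.7]
gripper_width: 0.999
```

```bash
cat > st.py <<'E'
from h import *
s=manip.state(); p=s['tool_pos']*1000
y=R.from_quat(np.array(s['tool_rot'])[[1,2,3,0]]).as_matrix()[:,1]
print(s['time'],p,'u',p[0]*.9843+p[1]*.1764,'v',-p[0]*.1764+p[1]*.9843,'ang',np.degrees(np.arctan2(y[1],y[0])),'tilt',y[2],s['contact_force'])
E
python3 st.py
```

```text
21.1 [543.6662 -82.1084  86.324 ] u 520.6466974500843 v -176.7220615916932 ang 100.1047267223652 tilt 4.2305347359536394e-05 [1.0672 0.4564 0.6845]
```

Down to 22.3 mm (−6.4 cm).

send_rows:
  motion:
    - [[0, 0, -2.5, 0, 0, 0.001], [0, 0, -2.0, 0, 0, 0], [0, 0, -1.0, 0, 0, 0], [0, 0, -0.6, 0, 0, 0], [0, 0, 0, 0, 0, 0], [0, 0, 0, 0, 0, 0]]

```text
time: 21.6
tool_pos: [0.5443, -0.0825, 0.0261]
tool_rot: [0.705, -0.063, 0.704, 0.062]
contact_force: [0.1, -0.2, 0.4]
gripper_width: 1.005
```

```bash
python3 st.py
```

```text
21.6 [544.3213 -82.4667  26.1432] u 521.2283152294635 v -177.19026472930153 ang 100.15311098264928 tilt -0.0007307515751218963 [ 0.1485 -0.1555  0.4233]
```

send_rows:
  motion:
    - [[0, 0, -0.3, 0, 0, 0], [0, 0, 0, 0, 0, 0], [0, 0, 0, 0, 0, 0]]

```text
time: 21.85
tool_pos: [0.544, -0.0824, 0.0228]
tool_rot: [0.705, -0.063, 0.704, 0.062]
contact_force: [-0.2, 0.2, 0.3]
gripper_width: 1.002
```

send_rows:
  motion:
    - [[0.197, 0.035, 0, 0, 0, 0], [0.197, 0.035, 0, 0, 0, 0], [0.197, 0.035, 0, 0, 0, 0], [0.197, 0.035, 0, 0, 0, 0], [0.197, 0.035, 0, 0, 0, 0], [0.197, 0.035, 0, 0, 0, 0], [0.197, 0.035, 0, 0, 0, 0], [0, 0, 0, 0, 0, 0], [0, 0, 0, 0, 0, 0]]

```text
time: 22.6
tool_pos: [0.5573, -0.0797, 0.0219]
tool_rot: [0.704, -0.063, 0.704, 0.063]
contact_force: [0.5, 1.0, 0.8]
gripper_width: 1.001
```

```bash
python3 st.py
```

```text
22.6 [557.343  -79.7378  21.9437] u 534.5269663708806 v -176.80126987482674 ang 100.15708282274142 tilt 5.613240660702623e-05 [0.5126 1.0362 0.7656]
```

Contact expected; fence at about u=538.4. Continue in millimetre steps.

send_rows:
  motion:
    - [[0.099, 0.018, 0.03, 0, 0, 0], [0.099, 0.018, 0, 0, 0, 0], [0.099, 0.018, 0, 0, 0, 0], [0, 0, 0, 0, 0, 0], [0, 0, 0, 0, 0, 0]]

```text
time: 23.02
tool_pos: [0.5603, -0.0792, 0.0223]
tool_rot: [0.704, -0.063, 0.704, 0.063]
contact_force: [-0.1, 0.1, -0.7]
gripper_width: 0.998
```

send_rows:
  motion:
    - [[0.049, 0.009, 0, 0, 0, 0], [0.049, 0.009, 0, 0, 0, 0], [0, 0, 0, 0, 0, 0], [0, 0, 0, 0, 0, 0]]

```text
time: 23.35
tool_pos: [0.5613, -0.0791, 0.0223]
tool_rot: [0.704, -0.063, 0.704, 0.063]
contact_force: [0.0, -0.5, 0.0]
gripper_width: 1.002
```

send_rows:
  motion:
    - [[0.049, 0.009, 0, 0, 0, 0], [0, 0, 0, 0, 0, 0], [0, 0, 0, 0, 0, 0]]

```text
time: 23.6
tool_pos: [0.5616, -0.079, 0.0223]
tool_rot: [0.704, -0.063, 0.704, 0.063]
contact_force: [-1.1, -0.4, 0.1]
gripper_width: 0.998
```

```bash
python3 st.py
```

```text
23.6 [561.6365 -78.9654  22.2892] u 538.8892802453261 v -176.79832369214705 ang 100.15465974476639 tilt 5.703628967078378e-05 [-1.0768 -0.3558  0.1223]
```

send_rows:
  motion:
    - [[0.049, 0.009, 0, 0, 0, 0], [0, 0, 0, 0, 0, 0], [0, 0, 0, 0, 0, 0]]

```text
time: 23.85
tool_pos: [0.5618, -0.0789, 0.0222]
tool_rot: [0.704, -0.063, 0.705, 0.063]
contact_force: [-1.9, -1.3, 1.5]
gripper_width: 1.005
```

send_rows:
  motion:
    - [[0.049, 0.009, 0, 0, 0, 0], [0, 0, 0, 0, 0, 0], [0, 0, 0, 0, 0, 0]]

```text
time: 24.1
tool_pos: [0.5618, -0.0789, 0.0221]
tool_rot: [0.704, -0.063, 0.705, 0.063]
contact_force: [-5.3, -0.7, 2.5]
gripper_width: 1.0
```

```bash
python3 st.py
```

```text
24.1 [561.8294 -78.8875  22.1066] u 539.0929024081843 v -176.75568986101976 ang 100.15648711058266 tilt 0.00034503388059958784 [-5.2955 -0.7306  2.5475]
```

send_rows:
  motion:
    - [[-0.197, -0.035, 0, 0, 0, 0], [-0.4, -0.07, 0, 0, 0, 0], [-0.984, -0.176, 0, 0, 0, 0], [-0.984, -0.176, 0, 0, 0, 0], [0, 0, 3, 0, 0, 0], [0, 0, 4, 0, 0, 0], [0.475, 1.005, 0.8, 0, 0, -0.1122], [0.475, 1.005, 0.8, 0, 0, -0.1122], [0.475, 1.005, 0.8, 0, 0, -0.1122], [0.475, 1.005, 0.8, 0, 0, -0.1122], [0.475, 1.005, 0.8, 0, 0, -0.1122], [0.475, 1.005, 0.8, 0, 0, -0.1122]]

```text
time: 25.1
tool_pos: [0.5648, -0.0227, 0.1405]
tool_rot: [0.685, 0.176, 0.685, -0.176]
contact_force: [0.1, -0.9, -0.5]
gripper_width: 0.999
```

send_rows:
  motion:
    - [[0.475, 1.005, 0.8, 0, 0, -0.1122], [0.475, 1.005, 1.2, 0, 0, -0.1122], [0.475, 1.005, 1.2, 0, 0, -0.1122], [0.475, 1.005, 1.2, 0, 0, -0.1122], [0.475, 1.005, 1.2, 0, 0, -0.1122], [0.475, 1.005, 1.2, 0, 0, -0.1122], [0.475, 1.005, 1.2, 0, 0, -0.1122], [0.475, 1.005, 1.2, 0, 0, -0.1122], [0, 0, 0, 0, 0, 0], [0, 0, 0, 0, 0, 0], [0, 0, 0, 0, 0, 0]]

```text
time: 26.02
tool_pos: [0.6026, 0.0568, 0.2312]
tool_rot: [0.542, 0.453, 0.543, -0.454]
contact_force: [-1.1, -0.7, -0.6]
gripper_width: 0.998
```

```bash
python3 st.py; python3 - <<'E'
from h import *
s=manip.state(); T=wT(s); np.save('T10.npy',T)
save('wrist','w10.png'); save('side','d10.png')
E
```

```text
26.0167 [602.6016  56.8153 231.207 ] u 603.1629614875858 v -50.375595077385874 ang 10.275080660493888 tilt -0.001450811967938448 [-1.1281 -0.702  -0.5773]
```

View pics/w10.png

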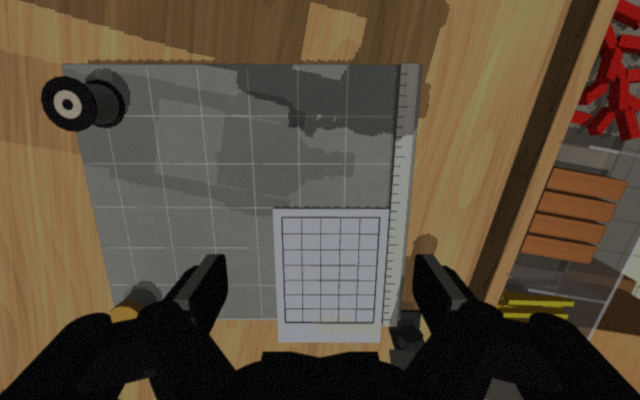

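View pics/d10.png

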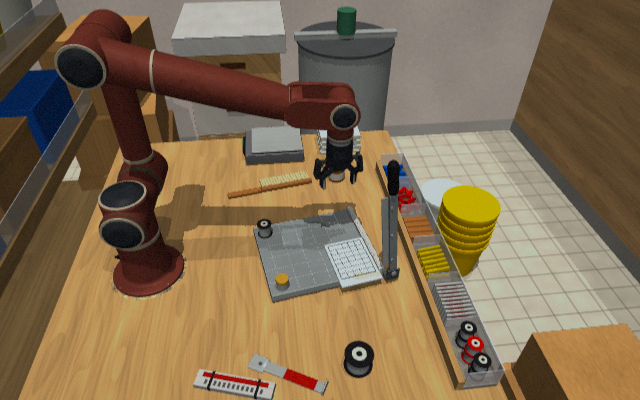

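```bash
cat > m10.py <<'E'
exec(open('m6.py').read())
S([*range(235,272)],lambda f:310,lambda f:330,'col',1,.034,'cut')
S(range(285,375),lambda f:336,lambda f:350,'col',1,.039,'right')
S(range(200,380),lambda f:58,lambda f:74,'col',-1,.034,'bed left')
g=f_.mean(2)
S(range(280,385),lambda f:202,lambda f:214,'col',1,.039,'left')
a,b=L(274,212,279,340,5); S(range(214,332),a,b,'row',1,.039,'near')
a,b=L(400,75,391.5,200,6); S(range(80,190),a,b,'row',1,.046,'fence top')
for f in (220,260,300): print(g[f,375:400].round().astype(int))
E
python3 m10.py w10.png T10.npy
```

```text
cut c [ 554.096  -145.5609] dir deg 10.01086189938856 n 37 rms 0.11570543342913607
   uv 519.72 -241.02
right c [ 654.9971 -157.7061] dir deg 10.184496385410405 n 90 rms 0.1042150121182582
   uv 616.89 -270.77
bed left c [554.1511 159.5436] dir deg 10.182450734039788 n 180 rms 0.1405557398740641
   uv 573.59 59.29
left c [623.9014  19.8751] dir deg 10.22470321990766 n 105 rms 0.08430029261506268
   uv 617.61 -90.49
near c [572.5904 -72.4649] dir deg 100.15046310333545 n 118 rms 0.1185403867684579
   uv 550.82 -172.33
fence top c [671.9552 111.0567] dir deg 100.09653933764645 n 109 rms 0.11720817659509192
   uv 681.00 -9.22
[145 144 138 117  97 114 136 144 146 145 145 143 129  96  79 101 120 124
 124 120 124 134 140 142 142]
[133 103  93 121 140 145 146 145 144 136 109  85  96 110 114 114 116 122
 133 139 140 141 141 141 141]
[110 132 142 145 145 144 138 117  97 111 128 132 134 134 135 138 141 142
 142 141 133 112  95  84  71]
```

```bash
python3 - <<'E'
from h import *
a=cv2.imread('pics/d0.png').astype(int);b=cv2.imread('pics/d10.png').astype(int)
d=np.abs(a-b).max(2)
for n,(x0,y0,x1,y1) in dict(blade=(380,155,402,282),tin=(272,272,292,290),spool=(254,216,274,240),big=(340,338,378,380),tool=(245,352,330,395)).items(): print(n,(d[y0:y1,x0:x1]>40).sum())
print(manip.job_done())
E
```

```text
blade 17
tin 0
spool 99
big 0
tool 0
the job is handed in; nothing more can be done
None
```

```bash
python3 - <<'E'
import cv2,numpy as np
c=[cv2.resize(cv2.imread(f'pics/{n}.png')[205:250,240:290],None,fx=7,fy=7,interpolation=0) for n in('d0','d10')]
cv2.imwrite('pics/sp.png',np.hstack(c))
E
```

```text
(no output)
```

View pics/sp.png

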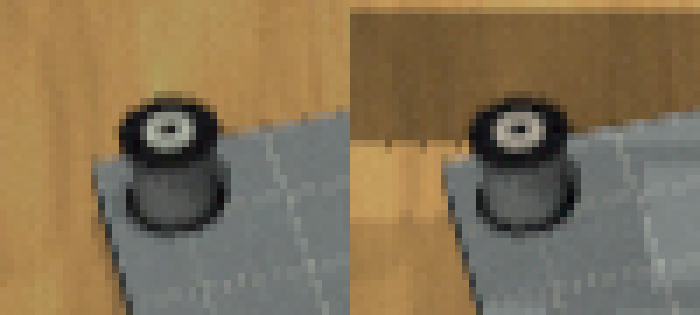

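The board is in place against the fence with the blank strip past the cutting edge, and the job is handed in. I slid it flat with the open fingertips: right, then towards the fence, right again, and finally against the fence until I felt about 5 N. I then backed off and lifted clear, and the clock was at about 26 s.

Last checks, from the wrist camera:
- **Fence:** the far edge lies within about 0.2 mm of it and is parallel to within 0.1°.
- **Overhang:** 29.5 to 29.75 mm past the cutting edge. The two readings (from the left end and the right end) differ by about 0.3 mm, and I did not push again for that.
- **Other things:** comparing the side pictures from start and end, the tin, big spool and hive tool are unchanged. The blade arm differs only by a few pixels. The spool region did differ, but a close look shows only the arm's shadow, with the spool in the same place. I did not compare the brush, honey jar or strip bundle that way, but no move came near them.

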